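# Find the rocking corner of the jig plate and flatten its shim

## Robot

A 7-joint arm with a two-finger parallel gripper is mounted at the origin on the work surface. World frame = base frame: x ahead of the robot, y to its left, z up, the work surface at z = 0. Lengths are in m, angles in rad, forces in N, time in s.
With the tool pointing down it reaches from about 0.4 to 0.75 m from the base axis. Payload 19.5 kg.
Tool frame: the origin (TCP) lies midway between the tips of the shut fingers; the grasp point (between the pads) lies tcp_to_grasp behind it (tcp_to_grasp is the distance from the TCP to the grasp point, in m); z points along the fingers, x is the direction in which the jaws open and shut, and the axes are right-handed (so a half turn about z gives the same grasp; the last joint's range is limited). The gripper opens to 85 mm and grips with 20 to 120 N. Pads are 22 mm wide; open, the fingers measure 114 mm over their backs; the gripper's body (76 mm by 85 mm) begins 54 mm behind the grasp point. The pads swing forward as they close: fully open they stand 13 mm farther back than shut.
Start: joints at [-1.383, 0.707, -0.028, 1.485, 0.022, 0.951, -0.075], TCP at [0.131, 0.56, 0.231] pointing down, gripper open.
Joint ranges: [-2.71, 2.71], [-0.32, 2.16], [-1.57, 1.52], [0, 2.45], [-1.46, 4.6], [0, 2.02], [-2.83, 2.83]. Speed limits (rad/s): [1.89, 1.89, 2.57, 2.57, 3.01, 3.01, 3.01].

## Interface

Orientations are given as a unit quaternion [x, y, z, w].
In Python, from rig import observe, capture, close_job, tcp_to_grasp gives the robot as it stands. The module is installed in compiled form; this text tells all that it offers.
- The arm moves only by the shell command python3 -m handwheel 'ROWS' [FORCE]. ROWS is a JSON object of lists of equal length, an entry for each row: "delta_rot": the turn, a rotation vector about the tool's x, y, z in degrees, a list of three; "slide": the shift along the tool's x, y, z in m, a list of three; "gripper": the opening, from -1 (shut) to 1 (fully open). A call has 1 to 8 rows; each row is the pose to reach, as a shift and turn from the pose commanded when the call began, along the tool's axes at that moment; what a row does not reach only later rows make up. A row lasts 1/8 s, in which the tool goes at most 62.5 mm and 10.7 degrees, less where a joint would pass 70% of its speed; a pose out of reach is approached as far as the arm can. A call with a gripper value outside its range is refused whole. The fingers move at their own pace and stop on an object; FORCE is the grip in N (left out, the last holds). Time passes only in rows, so rows that repeat a pose let the fingers close. It gives the time, the measured TCP pose, the force and the opening at its end, in the units of the state.
- observe(): the state, without advancing time (a new reading comes with each control period).
- capture(name): name is "scene" or "side" or "wrist"; returns a dict with "img" (384x512x3 uint8, blue, green, red), "vfov" (degrees; the focal length in pixels is half the picture's height over the tangent of half this angle, whatever the lens; pixels are square), "cx", "cy" (the principal point, pixels), "k1" (the pictures are not rectified: a ray, as slopes to the right and down, at radius r is drawn at 1 + k1 r^2 times it, then the intrinsics apply), "R" (3x3) and "t" (3): a world point X has camera coordinates R X + t; the wrist camera has in their place "T_tool_cam" (4x4, takes a point from camera to tool coordinates, whose origin is the TCP and whose axes are the tool frame's). Camera axes: x right, y down, z forward; pixel columns grow to the right and rows downward; lengths in m; the calibration is good to about 2 mm. A picture is of the moment at which its call begins: read the wrist's pose just before it. There is no depth.
- close_job(): hands the job in, once; it reports no verdict.
The state is a dict: "t": time; "joint_pos": joint angles; "joint_velocities": joint speeds; "joint_torque": joint torques, N m; "position": TCP position; "orientation": TCP orientation; "wrist_force": force on the tool from outside, world axes, zero at the start; "moment": the same for the moment, N m; "gripper_width": finger opening in m.
Only numpy, scipy, OpenCV 4.12 (cv2) and the standard library are available. Lean on these libraries where they do the work, as an engineer would, in place of code of your own. Each camera call takes 0.05 s, during which the arm holds its last target.

## Task

One corner of the jig plate on the levelling fixture rocks. Press down on the plate's corners until you have found the one that gives, then push that corner's flip-down shim fully flat. Leave the other three shims standing and everything else where it is; nothing is to be picked up.

Things in the scene. Friction and masses are not known exactly. Their poses are not given: they have to be found in the camera images.
- base: dark steel base of the levelling fixture, 200 x 390 x 15 mm, fixed on the table. Origin: centre of its underside; x along the short side, away from the robot; y along the long side, left; z up. It carries four like posts (one under each plate corner), four hinged shims and, at the middles of the plate's edges, four 8 mm locating pins that reach 4 mm above the plate's top.
- plate: loose aluminium jig plate, 150 x 230 x 12 mm, about 1.5 kg, level on four posts, top 68 mm above the table; a round mount (radius 36 mm, up to 32 mm above the top) is in its middle. Origin: centre of the underside; axes as the base. One post (post_2; looks like the rest, place not given, differs from start to start) is sprung, so the corner over it rocks.
- corner_a (a point): thin ring mark, 19 mm across, on the plate's top face at its near left corner, the place to press: -60 mm in x, +100 mm in y from the plate's centre. Over the sprung post it gives about 6 mm under 3 to 4 N, then stops hard, and springs back when let go; over a sound post it is solid at once.
- corner_b (a point): thin ring mark, 19 mm across, on the plate's top face at its near right corner, the place to press: -60 mm in x, -100 mm in y from the plate's centre. Over the sprung post it gives about 6 mm under 3 to 4 N, then stops hard, and springs back when let go; over a sound post it is solid at once.
- corner_c (a point): thin ring mark, 19 mm across, on the plate's top face at its far right corner, the place to press: +60 mm in x, -100 mm in y from the plate's centre. Over the sprung post it gives about 6 mm under 3 to 4 N, then stops hard, and springs back when let go; over a sound post it is solid at once.
- corner_d (a point): thin ring mark, 19 mm across, on the plate's top face at its far left corner, the place to press: +60 mm in x, +100 mm in y from the plate's centre. Over the sprung post it gives about 6 mm under 3 to 4 N, then stops hard, and springs back when let go; over a sound post it is solid at once.
- tab_a (a point): point on the upper face of the near left corner's shim, 60 mm from its hinge: a plain steel tab 28 mm wide, 70 mm long, 4 mm thick, sloping up and out to the left (base +y). Its hinge runs along the base's x at -64 mm x, +107 mm y from the base's centre, 27 mm above the table; flat, the tab lies level at that height. A straight push down at +150 mm y flattens it.
- shim_a (a joint): hinge of the near left shim, rad: it stands up at 46 degrees at 0 (starts between 0 and 0.15), grows as the tab is pushed down, and is flat, on its stop, at 0.8. A stiff hinge: it needs about 3 N near the end and stays where it is left. When flat, its toe stands under the plate corner and carries it.
- tab_b (a point): point on the upper face of the near right corner's shim, 60 mm from its hinge: a plain steel tab 28 mm wide, 70 mm long, 4 mm thick, sloping up and out to the right (base -y). Its hinge runs along the base's x at -64 mm x, -107 mm y from the base's centre, 27 mm above the table; flat, the tab lies level at that height. A straight push down at -150 mm y flattens it.
- shim_b (a joint): hinge of the near right shim, rad: it stands up at 46 degrees at 0 (starts between 0 and 0.15), grows as the tab is pushed down, and is flat, on its stop, at 0.8. A stiff hinge: it needs about 3 N near the end and stays where it is left. When flat, its toe stands under the plate corner and carries it.
- tab_c (a point): point on the upper face of the far right corner's shim, 60 mm from its hinge: a plain steel tab 28 mm wide, 70 mm long, 4 mm thick, sloping up and out to the right (base -y). Its hinge runs along the base's x at +64 mm x, -107 mm y from the base's centre, 27 mm above the table; flat, the tab lies level at that height. A straight push down at -150 mm y flattens it.
- shim_c (a joint): hinge of the far right shim, rad: it stands up at 46 degrees at 0 (starts between 0 and 0.15), grows as the tab is pushed down, and is flat, on its stop, at 0.8. A stiff hinge: it needs about 3 N near the end and stays where it is left. When flat, its toe stands under the plate corner and carries it.
- tab_d (a point): point on the upper face of the far left corner's shim, 60 mm from its hinge: a plain steel tab 28 mm wide, 70 mm long, 4 mm thick, sloping up and out to the left (base +y). Its hinge runs along the base's x at +64 mm x, +107 mm y from the base's centre, 27 mm above the table; flat, the tab lies level at that height. A straight push down at +150 mm y flattens it.
- shim_d (a joint): hinge of the far left shim, rad: it stands up at 46 degrees at 0 (starts between 0 and 0.15), grows as the tab is pushed down, and is flat, on its stop, at 0.8. A stiff hinge: it needs about 3 N near the end and stays where it is left. When flat, its toe stands under the plate corner and carries it.
- collar: aluminium tube collar, a bystander: ring 42 mm across, 26 mm high, standing on the base's left end between two shims; origin at the centre of its underside
- adapter: turned steel adapter, a bystander: 38 mm across, 40 mm high, standing on the base's right end between two shims; origin at the centre of its underside
- bottle: white plastic bottle, a bystander: 50 mm across, 110 mm high, standing on the table on the right; origin at the centre of its underside
- driver: screwdriver, a bystander, lying on the table on the left; origin near its middle, x along its length

How it is judged:
On the way, in this order (a step that is already met when the one before it is completed fails the run):
1. the rocking corner of the plate is pressed down (at least 3 mm) (((horizontal distance between post_2_c0 and corner_a below 0.05 m and height (world z) of corner_a below 0.0653 m) or (horizontal distance between post_2_c0 and corner_b below 0.05 m and height (world z) of corner_b below 0.0653 m) or (horizontal distance between post_2_c0 and corner_c below 0.05 m and height (world z) of corner_c below 0.0653 m) or (horizontal distance between post_2_c0 and corner_d below 0.05 m and height (world z) of corner_d below 0.0653 m))), for 0.05 s.
2. the shim of that corner is pushed flat (((horizontal distance between post_2_c0 and corner_a below 0.05 m and value of joint shim_a above 0.74 rad) or (horizontal distance between post_2_c0 and corner_b below 0.05 m and value of joint shim_b above 0.74 rad) or (horizontal distance between post_2_c0 and corner_c below 0.05 m and value of joint shim_c above 0.74 rad) or (horizontal distance between post_2_c0 and corner_d below 0.05 m and value of joint shim_d above 0.74 rad))), for 0.1 s.
At the end, for the whole second after the job is handed in: The rocking corner's shim is flat (above 0.74 of 0.8 rad), the other three stand (below 0.45 rad); the plate is at rest, level (corner marks 3 mm low to 4 mm high at most) and within 20 mm of its start; the collar, adapter, bottle and driver are within 30 mm of theirs (((horizontal distance between post_2_c0 and corner_a below 0.05 m and value of joint shim_a above 0.74 rad) or (horizontal distance between post_2_c0 and corner_b below 0.05 m and value of joint shim_b above 0.74 rad) or (horizontal distance between post_2_c0 and corner_c below 0.05 m and value of joint shim_c above 0.74 rad) or (horizontal distance between post_2_c0 and corner_d below 0.05 m and value of joint shim_d above 0.74 rad)) and (horizontal distance between post_2_c0 and corner_a below 0.05 m or value of joint shim_a below 0.45 rad) and (horizontal distance between post_2_c0 and corner_b below 0.05 m or value of joint shim_b below 0.45 rad) and (horizontal distance between post_2_c0 and corner_c below 0.05 m or value of joint shim_c below 0.45 rad) and (horizontal distance between post_2_c0 and corner_d below 0.05 m or value of joint shim_d below 0.45 rad) and height (world z) of corner_a between 0.0653 and 0.0723 m and height (world z) of corner_b between 0.0653 and 0.0723 m and height (world z) of corner_c between 0.0653 and 0.0723 m and height (world z) of corner_d between 0.0653 and 0.0723 m and distance of plate from where it was at the start of the episode below 0.02 m and linear speed of plate below 0.02 m/s and distance of each of collar, adapter, bottle, driver from where it was at the start of the episode below 0.03 m); the robot touches nothing.
It fails at once if a shim was pushed down at a corner that does not rock ((horizontal distance between post_2_c0 and corner_a above 0.05 m and value of joint shim_a above 0.45 rad) or (horizontal distance between post_2_c0 and corner_b above 0.05 m and value of joint shim_b above 0.45 rad) or (horizontal distance between post_2_c0 and corner_c above 0.05 m and value of joint shim_c above 0.45 rad) or (horizontal distance between post_2_c0 and corner_d above 0.05 m and value of joint shim_d above 0.45 rad)).
It fails at once if the plate was lifted or tipped off its posts (height (world z) of plate above 0.0683 m or angle between plate's own z axis and vertical above 0.12 rad).
It fails at once if the plate was shoved out of place (distance of plate from where it was at the start of the episode above 0.02 m).
It fails at once if the collar, adapter, bottle or screwdriver was moved or picked up (distance of any of collar, adapter, bottle, driver from where it was at the start of the episode above 0.03 m).
It also fails if it takes over 54 s, if anything falls off the work surface, if the arm or the gripper's body presses on something with over 40 N, if the wrist force passes 120 N, or if a joint passes its speed limit or range.

## Working session

There is one attempt and no reset: what is moved stays moved. The work goes in short steps, Python scripts to look and compute and a shell command to move; the robot and the scene stay as the last step left them, time stands still between calls to the robot, and variables do not carry over. Pictures are saved under pics/ and viewed, and the job is handed in when it is done.

```bash
mkdir -p pics; ls; cat > h.py <<'E'
import numpy as np, cv2
from rig import observe, capture, tcp_to_grasp
from scipy.spatial.transform import Rotation as Ro
def ray(c,u,v,s=None):
    f=c["img"].shape[0]/2/np.tan(np.radians(c["vfov"])/2)
    d=np.array([(u-c["cx"])/f,(v-c["cy"])/f]);p=d.copy()
    for _ in range(50): p=d/(1+c["k1"]*(p@p))
    q=np.array([p[0],p[1],1.])
    if "R" in c:
        R=np.array(c["R"]);t=np.array(c["t"]); return -R.T@t, R.T@q
    T=np.array(c["T_tool_cam"]);W=Ro.from_quat(s["orientation"]).as_matrix()
    return W@T[:3,3]+np.array(s["position"]), W@T[:3,:3]@q
def onz(c,u,v,z,s=None):
    o,d=ray(c,u,v,s); return o+d*(z-o[2])/d[2]
def proj(c,X,s=None):
    X=np.array(X,float)
    if "R" in c: p=np.array(c["R"])@X+np.array(c["t"])
    else:
        T=np.array(c["T_tool_cam"]);W=Ro.from_quat(s["orientation"]).as_matrix()
        p=T[:3,:3].T@(W.T@(X-np.array(s["position"]))-T[:3,3])
    f=c["img"].shape[0]/2/np.tan(np.radians(c["vfov"])/2)
    q=p[:2]/p[2];q=q*(1+c["k1"]*(q@q)); return q*f+[c["cx"],c["cy"]]
E
python3 - <<'E'
from h import *
s=observe();print(s,tcp_to_grasp)
for n in("scene","side","wrist"):
    c=capture(n);cv2.imwrite(f"pics/{n}0.png",c["img"]);print(n,{k:v for k,v in c.items() if k!="img"})
E
```

```text
pics
{'t': 0.0, 'joint_pos': array([-1.38269215,  0.70706972, -0.02762413,  1.48499857,  0.02199531,
        0.95090153, -0.07551152]), 'joint_velocities': array([ 0.00066433, -0.00015899, -0.00091017,  0.00037015, -0.00055727,
        0.00010876,  0.00091411]), 'joint_torque': array([ 1.76820286e-04, -8.83203721e+01,  1.23446155e+00, -2.36157310e+01,
        1.68597198e-02,  6.66974054e-03, -4.01517786e-05]), 'position': array([0.1309139 , 0.55962787, 0.23084661]), 'orientation': array([ 7.83516109e-01,  6.21371240e-01, -4.12841851e-04,  3.44139370e-04]), 'wrist_force': array([ 0.41392397, -0.3528507 ,  0.07893712]), 'moment': array([ 0.01657377,  0.02651246, -0.04836164]), 'gripper_width': 0.08531838354943352} 0.0187
scene {'vfov': 47.752231516400016, 'cx': 256.53488452290946, 'cy': 175.61580429662277, 'k1': 0.03778225461591469, 'R': array([[ 0.67168279,  0.74058878,  0.01924784],
       [ 0.49792036, -0.43205   , -0.75193624],
       [-0.54855951,  0.51464653, -0.65895479]]), 't': array([-0.37932924, -0.21104494,  1.46997709])}
side {'vfov': 51.73940449288967, 'cx': 256.98672192935413, 'cy': 188.67819968018344, 'k1': -0.02552462497415513, 'R': array([[ 0.9224344 , -0.38525557, -0.02632352],
       [-0.21553313, -0.45710042, -0.86290479],
       [ 0.32040638,  0.80164665, -0.50468049]]), 't': array([-0.48872444,  0.18584115,  0.9790711 ])}
wrist {'vfov': 65.10936390514068, 'cx': 259.8099831067561, 'cy': 190.1147101353472, 'k1': 0.014277372323713301, 'T_tool_cam': array([[ 9.99999657e-01, -6.79735137e-04, -4.72511360e-04,
        -5.94313481e-04],
       [ 7.89621781e-04,  9.54611831e-01,  2.97851689e-01,
        -7.53381277e-02],
       [ 2.48604676e-04, -2.97851960e-01,  9.54612041e-01,
        -1.43308906e-01],
       [ 0.00000000e+00,  0.00000000e+00,  0.00000000e+00,
         1.00000000e+00]])}
```

View pics/scene0.png

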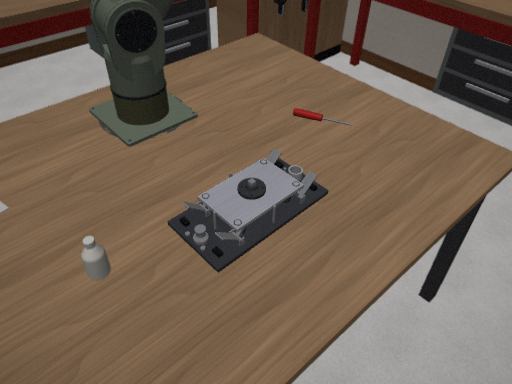

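View pics/side0.png

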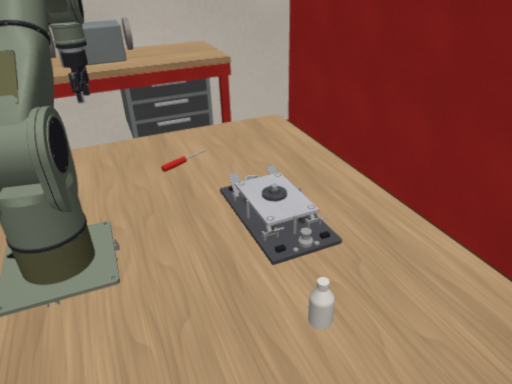

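View pics/wrist0.png

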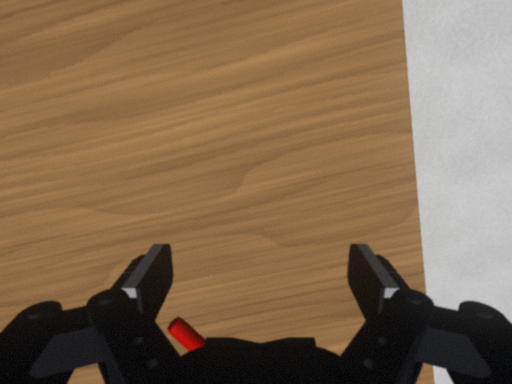

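The scene view shows the fixture around (250,205), and the side view shows it around (278,210). The wrist view shows only the table and the driver. I'll enlarge the fixture.

```bash
python3 - <<'E'
import cv2
a=cv2.imread("pics/scene0.png")[140:265,160:340];cv2.imwrite("pics/sc_z.png",cv2.resize(a,None,fx=4.4,fy=4.4,interpolation=2))
a=cv2.imread("pics/side0.png")[155:260,210:345];cv2.imwrite("pics/si_z.png",cv2.resize(a,None,fx=5.5,fy=5.5,interpolation=2))
E
```

```text
(no output)
```

View pics/sc_z.png

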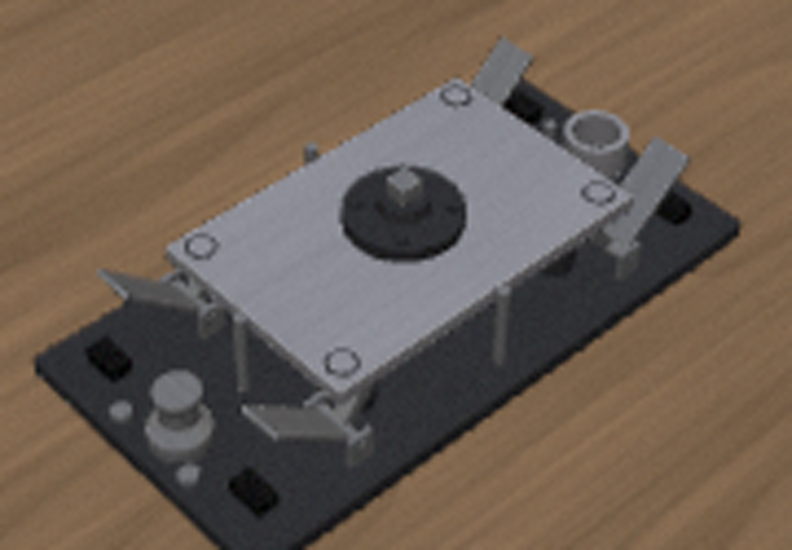

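View pics/si_z.png

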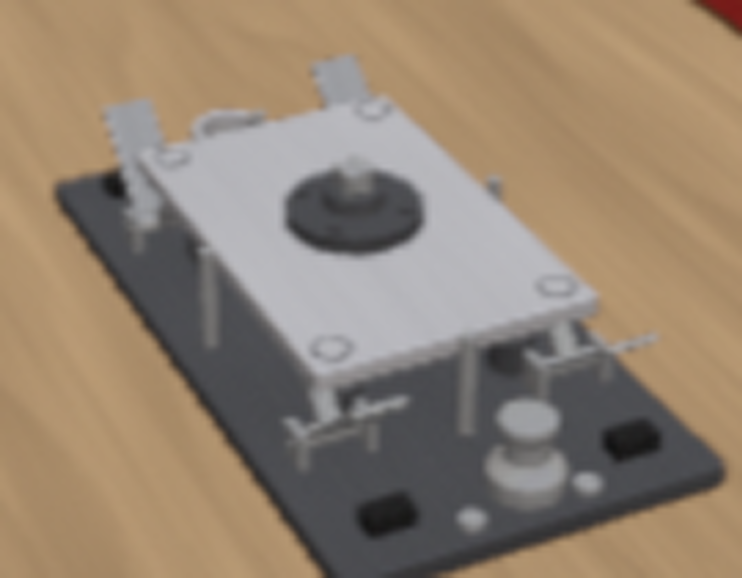

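```bash
python3 - <<'E'
from h import *
S={'a':(456,96),'d':(598,192),'b':(201,247),'c':(342,362)}
I={'a':(172,157),'d':(374,109),'b':(332,348),'c':(557,286)}
cs,ci=capture("scene"),capture("side")
L=dict(a=(-.06,.1),b=(-.06,-.1),c=(.06,-.1),d=(.06,.1))
for nm,c,P,o,k in(("scene",cs,S,(160,140),4.4),("side",ci,I,(210,155),5.5)):
    W={}
    for q in 'abcd':
        u,v=[(P[q][i]+.5)/k-.5+o[i] for i in(0,1)]
        W[q]=onz(c,u,v,.068)[:2]
    A=np.array([W[q] for q in 'abcd']);B=np.array([L[q] for q in 'abcd'])
    m=A.mean(0);a=A-m
    yaw=np.arctan2((B[:,0]*a[:,1]-B[:,1]*a[:,0]).sum(),(B*a).sum())
    R=np.array([[np.cos(yaw),-np.sin(yaw)],[np.sin(yaw),np.cos(yaw)]])
    print(nm,A.round(4).tolist(),"c",m.round(4),"yaw",np.degrees(yaw).round(2),"res",(a-B@R.T).round(4).tolist())
    for q,(u,v) in dict(pin=0).items() if 0 else []: pass
s=observe();print(Ro.from_quat(s["orientation"]).as_matrix().round(3))
E
```

```text
scene [[0.5111, 0.0716], [0.5153, -0.1285], [0.6345, -0.1255], [0.6304, 0.0742]] c [ 0.5728 -0.027 ] yaw 1.23 res [[0.0004, -0.0], [0.0003, -0.0002], [-0.0005, 0.0002], [-0.0002, 0.0]]
side [[0.5108, 0.0731], [0.5145, -0.127], [0.6344, -0.1247], [0.6315, 0.0757]] c [ 0.5728 -0.0257] yaw 1.0 res [[-0.0003, -0.0001], [-0.0, -0.0002], [-0.0002, -0.0], [0.0005, 0.0004]]
[[ 0.228  0.974 -0.   ]
 [ 0.974 -0.228 -0.001]
 [-0.001  0.    -1.   ]]
```

```bash
cat >> h.py <<'E'
C=np.array([.5728,-.0263]);YAW=1.1
def loc(x,y):
    a=np.radians(YAW);return C+[x*np.cos(a)-y*np.sin(a),x*np.sin(a)+y*np.cos(a)]
def delta(xyz,yaw=YAW,p=None):
    s=observe();W=Ro.from_quat(s["orientation"]);p=s["position"] if p is None else p
    a=np.radians(yaw);T=Ro.from_matrix(np.array([[np.cos(a),np.sin(a),0],[np.sin(a),-np.cos(a),0],[0,0,-1]]))
    print("slide",W.inv().apply(np.array(xyz)-p).round(4),"rot",np.degrees((W.inv()*T).as_rotvec()).round(2))
E
python3 - <<'E'
from h import *
for q,l in dict(a=(-.06,.1),b=(-.06,-.1),c=(.06,-.1),d=(.06,.1),ta=(-.064,.15),tb=(-.064,-.15),tc=(.064,-.15),td=(.064,.15)).items(): print(q,loc(*l).round(4))
delta([*loc(-.06,.1),.15])
E
```

```text
a [0.5109 0.0725]
b [ 0.5147 -0.1274]
c [ 0.6347 -0.1251]
d [0.6309 0.0748]
ta [0.5059 0.1224]
tb [ 0.5117 -0.1775]
tc [ 0.6397 -0.175 ]
td [0.6339 0.1249]
slide [-0.3878  0.4809  0.0813] rot [2.000e-02 3.000e-02 7.573e+01]
```

```bash
python3 -m handwheel '{"delta_rot":[[0,0,6],[0,0,13],[0,0,20],[0,0,26],[0,0,33],[0,0,40],[0,0,46],[0,0,53]],"slide":[[-0.034,0.042,0],[-0.068,0.084,0],[-0.10,0.126,0],[-0.135,0.168,0],[-0.17,0.21,0],[-0.20,0.252,0],[-0.236,0.294,0],[-0.27,0.336,0]],"gripper":[-1,-1,-1,-1,-1,-1,-1,-1]}'
python3 - <<'E'
from h import *
delta([*loc(-.06,.1),.15])
E
```

```text
t: 1.25
position: [0.3975, 0.2189, 0.2314]
orientation: [0.979, 0.205, 0.0, -0.0]
wrist_force: [0.7, 1.2, 0.5]
gripper_width: -0.0003
slide [0.0452 0.1796 0.0814] rot [-1.000e-02 -1.000e-02  2.252e+01]
```

```bash
python3 -m handwheel '{"delta_rot":[[0,0,6],[0,0,12],[0,0,18],[0,0,22.5],[0,0,22.5],[0,0,22.5]],"slide":[[0.01,0.045,0.02],[0.02,0.09,0.04],[0.034,0.135,0.06],[0.045,0.18,0.081],[0.045,0.18,0.081],[0.045,0.18,0.081]],"gripper":[-1,-1,-1,-1,-1,-1]}'
python3 - <<'E'
from h import *
s=observe();c=capture("wrist");cv2.imwrite("pics/w1.png",c["img"])
print(s["position"],s["wrist_force"])
for l in((-.06,.1),(.06,.1),(-.06,-.1)): print(proj(c,[*loc(*l),.068],s))
delta([*loc(-.06,.1),.08])
E
```

```text
t: 2.0
position: [0.5102, 0.0744, 0.1503]
orientation: [1.0, 0.012, -0.0, -0.0]
wrist_force: [0.0, 0.0, 0.7]
gripper_width: 0.0001
[0.51021414 0.07444595 0.15032711] [0.00366032 0.00486204 0.69392894]
[260.07908835 198.3180685 ]
[411.90292473 198.88393585]
[259.20672271 390.89752342]
slide [0.0006 0.0023 0.0706] rot [-0.03 -0.    0.32]
```

View pics/w1.png

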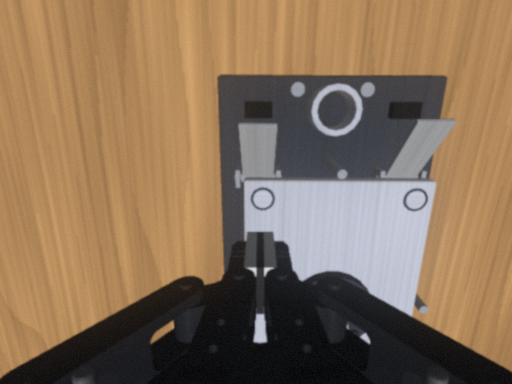

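Wrist view: rings a and d at (263,198) and (415,199), within 3 px of the prediction (about 2 mm, as calibrated). Collar at (337,110). Next I'll descend over corner a.

```bash
python3 -m handwheel '{"delta_rot":[[0,0,0],[0,0,0],[0,0,0],[0,0,0]],"slide":[[0.001,0.002,0.03],[0.0015,0.0023,0.06],[0.0015,0.0023,0.074],[0.0015,0.0023,0.074]],"gripper":[-1,-1,-1,-1]}'
python3 -m handwheel '{"delta_rot":[[0,0,0],[0,0,0],[0,0,0],[0,0,0]],"slide":[[0,0,0.004],[0,0,0.008],[0,0,0.010],[0,0,0.010]],"gripper":[-1,-1,-1,-1]}'
```

```text
t: 2.55
position: [0.5118, 0.0721, 0.0763]
orientation: [1.0, 0.012, -0.0, 0.0]
wrist_force: [-0.2, -0.5, 0.5]
gripper_width: -0.0
t: 3.05
position: [0.5124, 0.0718, 0.068]
orientation: [1.0, 0.012, 0.001, -0.0]
wrist_force: [-7.7, 0.2, 38.4]
gripper_width: 0.0004
```

Corner a is solid (38 N at z=0.068). Next is corner d.

```bash
python3 -m handwheel '{"delta_rot":[[0,0,0],[0,0,0],[0,0,0],[0,0,0],[0,0,0]],"slide":[[0,0,-0.03],[0.05,0,-0.03],[0.1,0,-0.03],[0.119,0.000,-0.03],[0.119,0.000,-0.03]],"gripper":[-1,-1,-1,-1,-1]}'
python3 - <<'E'
from h import *
delta([*loc(.06,.1),.072]);print(observe()["wrist_force"])
E
```

```text
t: 3.68
position: [0.6315, 0.0743, 0.096]
orientation: [1.0, 0.012, 0.0, 0.0]
wrist_force: [-0.7, -0.0, -0.9]
gripper_width: -0.0004
slide [-0.0006 -0.0005  0.024 ] rot [ 0.02 -0.01  0.23]
[-0.73291104 -0.00157379 -0.94856823]
```

```bash
python3 -m handwheel '{"delta_rot":[[0,0,0],[0,0,0],[0,0,0],[0,0,0],[0,0,0]],"slide":[[0,0,0.015],[0,0,0.025],[0,0,0.027],[0,0,0.0285],[0,0,0.0285]],"gripper":[-1,-1,-1,-1,-1]}'
```

```text
t: 4.3
position: [0.6303, 0.0745, 0.0684]
orientation: [1.0, 0.012, -0.001, -0.0]
wrist_force: [-8.9, -1.2, 11.3]
gripper_width: 0.0002
```

d is solid too (11 N with no give). Next is corner c.

```bash
python3 -m handwheel '{"delta_rot":[[0,0,0],[0,0,0],[0,0,0],[0,0,0],[0,0,0],[0,0,0],[0,0,0]],"slide":[[0,0,-0.04],[0,0.05,-0.04],[0,0.1,-0.04],[0,0.15,-0.04],[0,0.2,-0.04],[0,0.2,-0.035],[0,0.2,-0.015]],"gripper":[-1,-1,-1,-1,-1,-1,-1]}'
python3 - <<'E'
from h import *
delta([*loc(.06,-.1),.072]);print(observe()["wrist_force"],observe()["position"])
E
```

```text
t: 5.18
position: [0.6362, -0.1255, 0.0833]
orientation: [1.0, 0.011, 0.001, 0.0]
wrist_force: [0.5, 0.9, -1.1]
gripper_width: 0.0001
slide [-0.0015 -0.0004  0.0113] rot [ 0.01 -0.11  0.2 ]
[ 0.4632723   0.85323527 -1.1203238 ] [ 0.63617825 -0.12553007  0.08334601]
```

```bash
python3 -m handwheel '{"delta_rot":[[0,0,0],[0,0,0],[0,0,0],[0,0,0],[0,0,0]],"slide":[[0,0,0.009],[0,0,0.012],[0,0,0.0145],[0,0,0.0155],[0,0,0.0155]],"gripper":[-1,-1,-1,-1,-1]}'
```

```text
t: 5.8
position: [0.636, -0.1254, 0.0683]
orientation: [1.0, 0.012, 0.0, 0.0]
wrist_force: [-3.1, 1.3, 9.9]
gripper_width: 0.0002
```

c is solid too (9.9 N at 0.0683). Next is corner b.

```bash
python3 -m handwheel '{"delta_rot":[[0,0,0],[0,0,0],[0,0,0],[0,0,0],[0,0,0],[0,0,0]],"slide":[[0,0,-0.03],[-0.05,0,-0.03],[-0.1,0,-0.03],[-0.12,0.000,-0.03],[-0.12,0,-0.015],[-0.12,0,-0.010]],"gripper":[-1,-1,-1,-1,-1,-1]}'
python3 - <<'E'
from h import *
delta([*loc(-.06,-.1),.072]);print(observe()["wrist_force"],observe()["position"])
E
```

```text
t: 6.55
position: [0.5162, -0.1281, 0.0765]
orientation: [1.0, 0.012, -0.0, -0.0]
wrist_force: [-0.2, 0.0, 0.2]
gripper_width: -0.0002
slide [-0.0015 -0.0007  0.0045] rot [-0.01  0.01  0.25]
[-0.19623769  0.02742745  0.16549989] [ 0.51623255 -0.12812896  0.0764673 ]
```

```bash
python3 -m handwheel '{"delta_rot":[[0,0,0],[0,0,0],[0,0,0],[0,0,0],[0,0,0]],"slide":[[0,0,0.005],[0,0,0.008],[0,0,0.010],[0,0,0.0105],[0,0,0.0105]],"gripper":[-1,-1,-1,-1,-1]}'
```

```text
t: 7.18
position: [0.5158, -0.1283, 0.067]
orientation: [1.0, 0.012, 0.0, 0.0]
wrist_force: [-1.2, 0.4, 3.8]
gripper_width: 0.0002
```

```bash
python3 -m handwheel '{"delta_rot":[[0,0,0],[0,0,0],[0,0,0],[0,0,0]],"slide":[[0,0,0.0015],[0,0,0.003],[0,0,0.0042],[0,0,0.0042]],"gripper":[-1,-1,-1,-1]}'
python3 - <<'E'
from h import *
c=capture("side");cv2.imwrite("pics/s2.png",cv2.resize(c["img"][155:260,210:345],None,fx=5.5,fy=5.5,interpolation=2))
E
```

```text
t: 7.68
position: [0.5156, -0.1285, 0.0627]
orientation: [1.0, 0.012, -0.0, 0.0]
wrist_force: [-3.1, -0.6, 8.3]
gripper_width: 0.0001
```

View pics/s2.png

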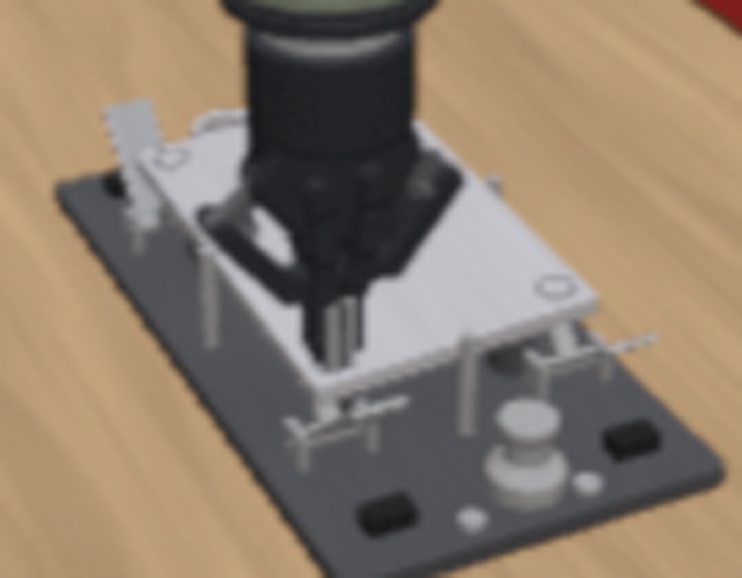

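Corner b gives: z=0.0627 at 8 N, with a soft yield before it. The side view shows the fingertips on mark b at about (335,355). I'll lift and move over tab b.

```bash
python3 -m handwheel '{"delta_rot":[[0,0,0],[0,0,0],[0,0,0],[0,0,0],[0,0,0],[0,0,0]],"slide":[[0,0,-0.02],[0,0,-0.055],[-0.003,0.02,-0.055],[-0.006,0.049,-0.055],[-0.006,0.049,-0.055],[-0.006,0.049,-0.055]],"gripper":[-1,-1,-1,-1,-1,-1]}'
python3 - <<'E'
from h import *
s=observe();c=capture("wrist");cv2.imwrite("pics/w3.png",c["img"])
c2=capture("scene");cv2.imwrite("pics/sc3.png",cv2.resize(c2["img"][140:265,160:340],None,fx=4.4,fy=4.4,interpolation=2))
print(s["wrist_force"],s["position"])
delta([*loc(-.067,-.15),.08])
o=onz(c2,(178+.5)/4.4-.5+160,(383+.5)/4.4-.5+140,.055);print("adapter top",o-[*C,0])
E
```

```text
t: 8.48
position: [0.511, -0.1767, 0.1174]
orientation: [1.0, 0.012, -0.0, -0.0]
wrist_force: [0.3, 0.3, 0.5]
gripper_width: -0.0003
[0.30348431 0.30761794 0.48648311] [ 0.51095586 -0.17670448  0.1174345 ]
slide [-0.0024  0.001   0.0375] rot [-0.02  0.01  0.29]
adapter top [ 0.00650908 -0.16682077  0.055     ]
```

View pics/w3.png

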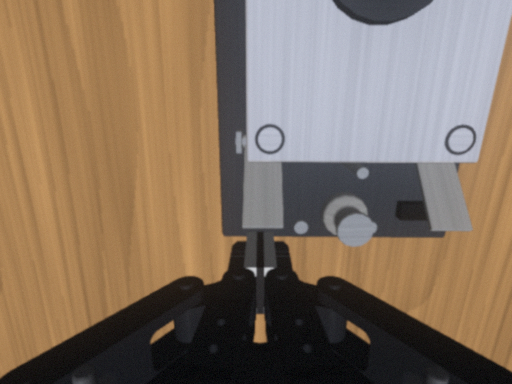

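View pics/sc3.png

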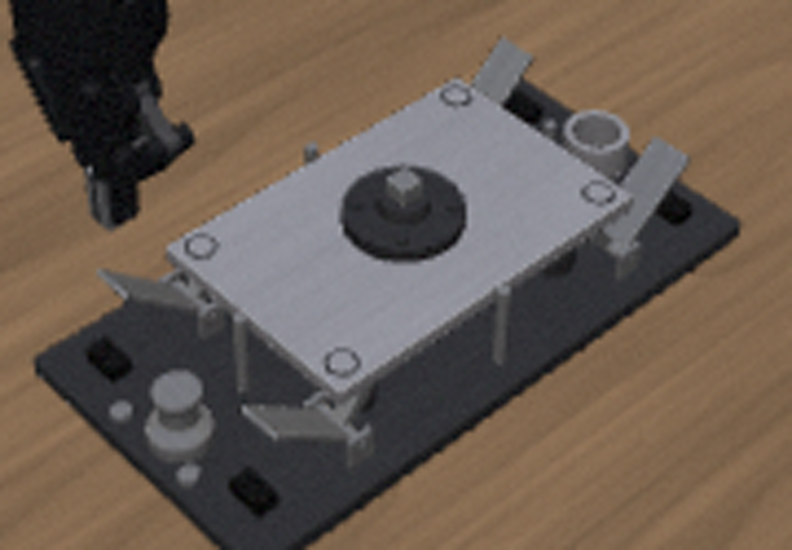

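Wrist view: tab b runs from (263,165) to (263,228), directly ahead of the fingertips. The adapter at (352,225) is clear, and the plate is level again. I'll push tab b down.

```bash
python3 -m handwheel '{"delta_rot":[[0,0,0],[0,0,0],[0,0,0],[0,0,0],[0,0,0],[0,0,0],[0,0,0],[0,0,0]],"slide":[[-0.001,0.001,0.02],[-0.001,0.001,0.036],[-0.001,0.001,0.044],[-0.001,0.001,0.052],[-0.001,0.001,0.060],[-0.001,0.001,0.068],[-0.001,0.001,0.076],[-0.001,0.001,0.078]],"gripper":[-1,-1,-1,-1,-1,-1,-1,-1]}'
```

```text
t: 9.57
position: [0.5098, -0.1785, 0.0391]
orientation: [1.0, 0.012, -0.0, 0.0]
wrist_force: [0.7, -1.7, 2.8]
gripper_width: 0.0001
```

```bash
python3 -m handwheel '{"delta_rot":[[0,0,0],[0,0,0],[0,0,0],[0,0,0]],"slide":[[0,0,0.004],[0,0,0.007],[0,0,0.009],[0,0,0.009]],"gripper":[-1,-1,-1,-1]}'
```

```text
t: 10.07
position: [0.5098, -0.1782, 0.0305]
orientation: [1.0, 0.012, -0.0, -0.0]
wrist_force: [0.0, 0.3, 0.2]
gripper_width: -0.0002
```

```bash
python3 -m handwheel '{"delta_rot":[[0,0,0],[0,0,0],[0,0,0]],"slide":[[0,0,0.001],[0,0,0.002],[0,0,0.002]],"gripper":[-1,-1,-1]}'
python3 - <<'E'
from h import *
for n in("scene","side"):
    c=capture(n);o=(160,140,340,265,4.4) if n=="scene" else (210,155,345,260,5.5)
    cv2.imwrite(f"pics/{n}4.png",cv2.resize(c["img"][o[1]:o[3],o[0]:o[2]],None,fx=o[4],fy=o[4],interpolation=2))
print(observe()["wrist_force"])
E
```

```text
t: 10.45
position: [0.5099, -0.1783, 0.0288]
orientation: [1.0, 0.012, -0.0, -0.0]
wrist_force: [-1.5, 1.2, 7.6]
gripper_width: 0.0003
[-1.13960605  0.83352514  7.27560519]
```

View pics/scene4.png

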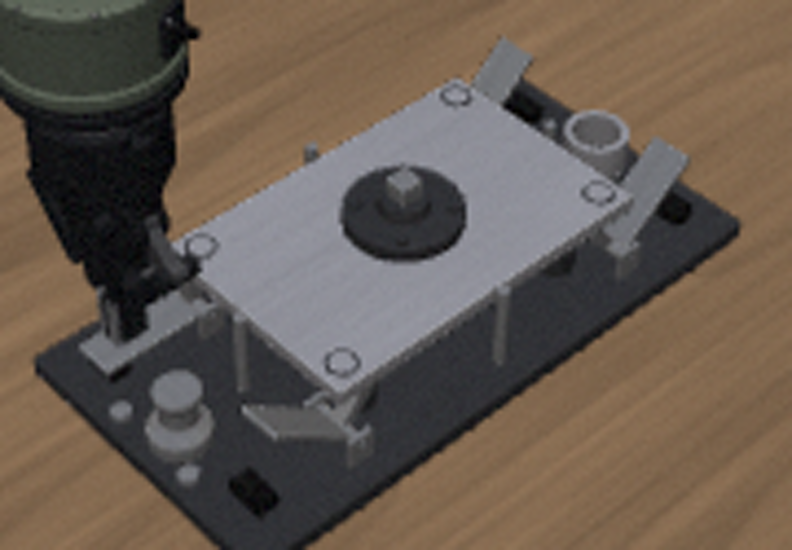

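View pics/side4.png

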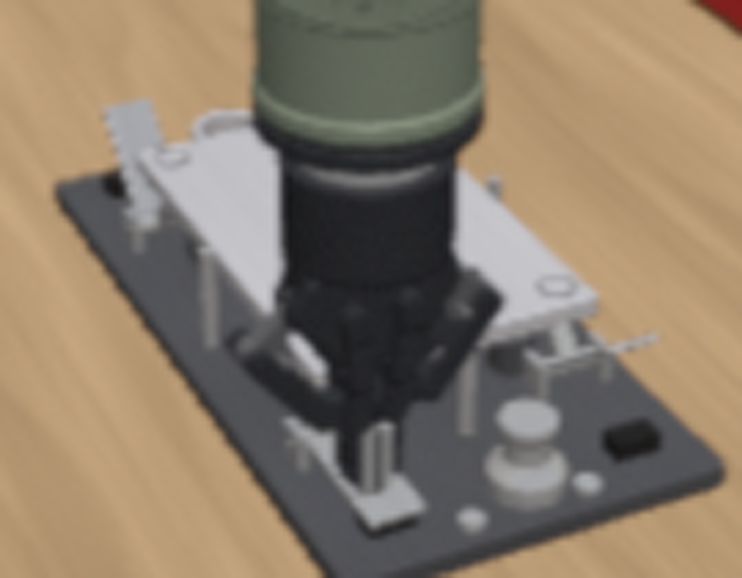

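The tab lies on its rest and the force rises hard (7.6 N at z=0.0288). I'll press a little more to confirm the stop, then lift away.

```bash
python3 -m handwheel '{"delta_rot":[[0,0,0],[0,0,0]],"slide":[[0,0,0.001],[0,0,0.001]],"gripper":[-1,-1]}'
python3 -m handwheel '{"delta_rot":[[0,0,0],[0,0,0],[0,0,0],[0,0,0],[0,0,0],[0,0,0],[0,0,0],[0,0,0]],"slide":[[0,0,-0.02],[0,0,-0.06],[0,0,-0.11],[0,0.0,-0.15],[-0.06,0,-0.15],[-0.10,0,-0.15],[-0.10,0,-0.15],[-0.10,0,-0.15]],"gripper":[-1,-1,-1,-1,-1,-1,-1,-1]}'
python3 - <<'E'
from h import *
for n in("scene","side"):
    c=capture(n);o=(160,140,340,265,4.4) if n=="scene" else (210,155,345,260,5.5)
    cv2.imwrite(f"pics/{n}5.png",cv2.resize(c["img"][o[1]:o[3],o[0]:o[2]],None,fx=o[4],fy=o[4],interpolation=2))
    a=cv2.imread(f"pics/{n}0.png");d=cv2.absdiff(a,c["img"]).max(2)>45
    cnt,_=cv2.findContours(cv2.morphologyEx(d.astype('uint8'),cv2.MORPH_OPEN,np.ones((2,2))),0,2);print(n,[cv2.boundingRect(k) for k in cnt if cv2.contourArea(k)>3])
E
```

```text
t: 10.8
position: [0.51, -0.1783, 0.0284]
orientation: [1.0, 0.012, 0.0, -0.0]
wrist_force: [-3.8, 1.8, 18.9]
gripper_width: -0.0002
t: 11.8
position: [0.4106, -0.1807, 0.1777]
orientation: [1.0, 0.012, 0.0, 0.0]
wrist_force: [-0.1, -0.3, 0.4]
gripper_width: 0.0002
scene [(180, 210, 26, 16), (152, 131, 21, 22), (143, 122, 22, 15), (164, 66, 6, 16), (154, 51, 4, 4), (126, 50, 24, 9), (104, 45, 4, 4), (118, 3, 36, 31), (303, 0, 3, 11), (276, 0, 9, 14), (154, 0, 3, 8), (145, 0, 5, 3)]
side [(268, 232, 20, 20), (268, 228, 3, 3), (232, 193, 4, 4), (2, 185, 31, 10), (75, 176, 4, 17), (57, 143, 14, 43), (0, 139, 37, 35), (50, 118, 14, 36), (20, 114, 15, 17), (37, 113, 7, 22), (85, 87, 5, 9), (55, 80, 33, 84), (19, 69, 9, 41), (89, 58, 10, 6), (52, 55, 42, 24), (63, 51, 11, 3), (0, 51, 16, 25), (61, 46, 16, 3), (54, 45, 8, 9), (43, 45, 8, 6), (72, 7, 4, 7), (156, 0, 108, 194), (79, 0, 47, 30), (31, 0, 37, 41), (0, 0, 43, 30)]
```

View pics/scene5.png

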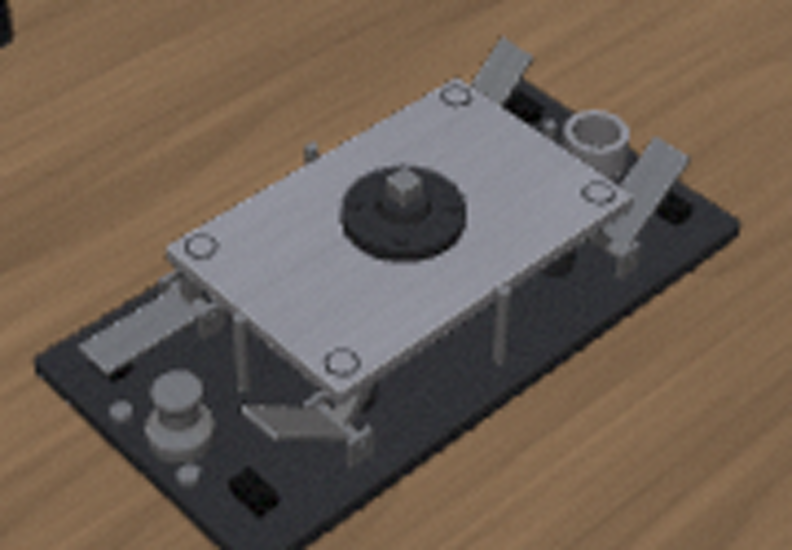

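View pics/side5.png

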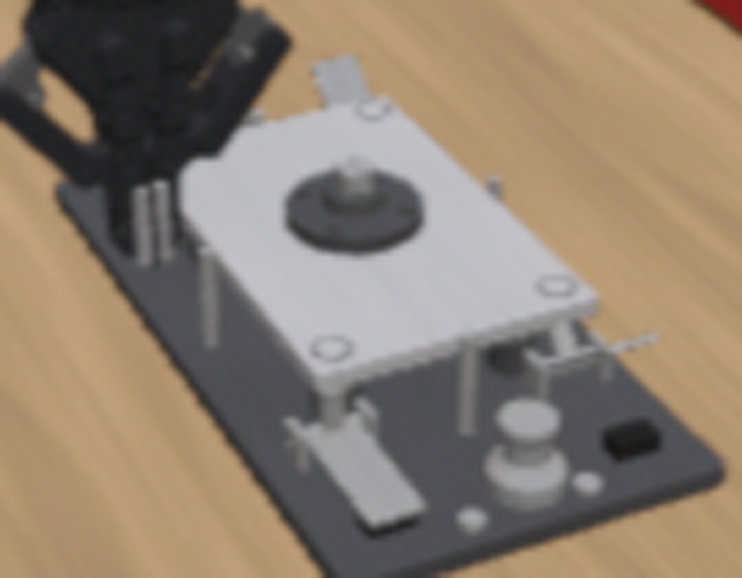

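Only shim b differs from the start picture, plus the arm. Shim b is flat, its toe is under corner b, and the plate marks, collar and adapter are unmoved. The arm is clear, so I'm handing in.

```bash
python3 -c "
from rig import close_job
print(close_job())"
```

```text
the job is handed in; nothing more can be done
None
```

The rocking corner was corner_b (near right). I pushed its shim fully flat and handed the job in at about t = 12 s of the 54 s allowed; no verdict came back.

- **Finding the corner:** a, d and c were solid at about 68 mm, under 38 N, 11 N and 10 N. Corner b gave softly under about 4 N and then stopped hard, reaching 62.7 mm (about 5 mm down). It sprang back level when let go.
- **Flattening the shim:** tab_b met a hard stop at a tip height of about 28.5 mm, with the force rising to 19 N. After I lifted away, it stayed flat with its toe under corner b.
- **Final checks:** comparing the last scene and side pictures with the first showed changes only at shim b and the arm. In the scene view the other three shims were still standing and the plate marks, collar, adapter, bottle and driver had not moved. The arm was clear with the wrist force near zero.
- **Disagreements:** the wrist camera put the ring marks about 2 mm in x from the scene and side fix, within the stated calibration. Halfway down the shim push, the force briefly read about 0 N at 30.5 mm before the stop. The 38 N press on corner a was harder than I meant, so I pressed the other corners more gently.

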